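# Clear the paste pot and show the short tube to the inspection camera

## Robot

A 6-joint arm with a two-finger parallel gripper is mounted at the origin on the work surface. World frame = base frame: x ahead of the robot, y to its left, z up, the work surface at z = 0. Lengths are in m, angles in rad, forces in N, time in s.
With the tool pointing down it reaches from about 0.35 to 0.95 m from the base axis. Payload 17.4 kg.
Tool frame: the origin (TCP) lies between the finger pads; the fingertips stand 25 mm ahead of it and the grasp point (between the pads) lies 6 mm ahead of it; y points along the fingers, x is the direction in which the jaws open and shut, and the axes are right-handed (so a half turn about y gives the same grasp; the last joint's range is limited). The gripper opens to 93 mm and grips with 3 to 60 N. Pads are 15 mm wide; open, the fingers measure 128 mm over their backs; the gripper's body (75 mm by 188 mm) begins 65 mm behind the grasp point.
Start: joints at [1.146, 0.116, 1.442, -0, 1.584, -0.038], TCP at [0.255, 0.625, 0.213] pointing down, gripper open.
Joint ranges: [-2.83, 2.83], [-0.83, 2.19], [0.07, 2.5], [-1.14, 4.28], [0.01, 3], [-2.97, 2.97]. Speed limits (rad/s): [1.89, 1.89, 2.22, 3.14, 3.14, 3.14].

## Interface

Orientations are given as a unit quaternion [w, x, y, z].
In Python, from plant import r gives the robot as it stands. The module is installed in compiled form; this text tells all that it offers.
- The arm moves only by the tool play_rows, never from a script. Its arguments are lists of equal length, an entry for each row: "dr": the turn, a rotation vector about the tool's x, y, z as a fraction of full scale, a list of three; "linear": the shift along the tool's x, y, z as a fraction of full scale, a list of three; "gripper": the gripper command: -1 is shut, 1 is fully open, values between are in proportion. In form: {"dr": [[ax, ay, az], ...], "linear": [[dx, dy, dz], ...], "gripper": [gripper, ...]}. A call has exactly 5 rows; each row is the pose to reach, as a shift and turn from the pose measured when the call began, along the tool's axes at that moment; what a row does not reach only later rows make up. Full scale, the value 1, is 1000 mm for a shift and 45 degrees for a turn. A row lasts 1/10 s, in which the tool goes at most 50 mm and 8.59 degrees, less where a joint would pass 70% of its speed; a pose out of reach is approached as far as the arm can. A call with a number of a shift or a turn outside -1 to 1 is refused whole. A call with a gripper value outside its range is refused whole. The fingers move at their own pace and stop on an object; the grip force is fixed at half the most. Time passes only in rows, so rows that repeat a pose let the fingers close, or fill a call up. It gives the time, the measured TCP pose, the force and the opening at its end, in the units of the state.
- r.read_state(): the state, without advancing time (a new reading comes with each control period).
- r.get_image(name): name is "scene" or "side" or "wrist"; returns a dict with "img" (420x560x3 uint8, red, green, blue), "depth" (420x560 float32, m along the optical axis (not along the pixel's ray), 0 where there is no reading), "vertical_fov" (degrees; the focal length in pixels is half the picture's height over the tangent of half this angle, whatever the lens; pixels are square), "cx", "cy" (the principal point, pixels), "k1" (the pictures are not rectified: a ray, as slopes to the right and down, at radius r is drawn at 1 + k1 r^2 times it, then the intrinsics apply), "extrinsics" (4x4, takes a point from camera to world coordinates); the wrist camera has in their place "hand_eye" (4x4, takes a point from camera to tool coordinates, whose origin is the TCP and whose axes are the tool frame's). Camera axes: x right, y up, looking along -z (the intrinsics and any distortion apply to the point x, -y, -z); pixel columns grow to the right and rows downward; lengths in m; the calibration is good to about 2 mm. A picture is of the moment at which its call begins: read the wrist's pose just before it.
- r.hand_in(): hands the job in, once; it reports no verdict.
Trained networks look in a picture, given as the dict that the camera call returned (one of the last four; its "shot" number tells which), for a name from the list of things; names that differ only in an ending like _2 or _b are one class to them, and where a whole thing is asked for, a point or a joint stands for the part that bears it (a point fixed in the world has none). Each returns a list of dicts, best first, with "confidence" (0 to 1); they miss things now and then, are a little off and sometimes report something else, mostly with a low value. They report only what shows in the picture. A call takes as long as a camera call. They do not tell look-alikes from the thing itself.
- r.spot_in(picture, name): "point" ([column, row] as shares, 0 to 1, of the picture: columns of its width, rows of its height, amid what is visible of it).
The state is a dict: "time": time; "q": joint angles; "qvel": joint speeds; "joint_efforts": joint torques, N m; "position": TCP position; "orientation": TCP orientation; "contact_force": force on the tool from outside, world axes, zero at the start; "ft_torque": the same for the moment, N m; "grip_width": finger opening in m.
Only numpy, scipy, OpenCV 4.12 (cv2) and the standard library are available. Lean on these libraries where they do the work, as an engineer would, in place of code of your own. Each camera call takes 0.05 s, during which the arm holds its last target. There are 200 camera calls.

## Task

The paste pot has been left on the block of the inspection stand: lift it off, keeping it upright, and set it down on the middle of the cork mat without dropping it. Then take the short cardboard tube out of the drying rack and hold it up in the air before the camera, its middle 20 cm in front of the lens on the camera's line of sight and its bore pointing straight at the lens, so that the camera looks through it. Finish holding the tube still there with the gripper, and leave the two long tubes, the spatula and the jar where they are.

Things in the scene. Friction and masses are not known exactly. Their poses are not given: they have to be found in the camera images.
- stand: Inspection stand, fixed: dark steel base plate 340 x 160 x 12 mm with a plywood block 150 x 150 mm on it whose top is 35 mm above the table. Origin at table level, on the line of symmetry; x points from the work side (robot side) to the post. The block's centre is 60 mm from the origin towards -x. A vertical aluminium post, diameter 22 mm, 297 mm high, stands at x = +175 mm and carries the camera.
- camera: Grey box camera, 75 x 50 x 50 mm, with a black lens barrel 34 mm across and 30 mm long, fixed on the stand's post and looking over the block towards the robot side and down, 25 degrees (0.436 rad) below level. Origin at the centre of the lens face (stand frame: x 121 mm, y 0, height 285 mm); its x axis lies along the line of sight and points backwards from the lens into the camera, so the camera looks along -x.
- view (a point): The viewing spot in empty air, 200 mm in front of the lens face on the line of sight (200 mm height above the table, above the middle of the block): the middle of the tube must be held here.
- pot: Empty open aluminium paste pot, about 300 g, 82 mm wide at the foot, 90 mm at the rim, 80 mm high, with a rigid arched wire handle over its mouth. It starts upright on the stand's block. Origin at the centre of its underside, z up, x along the handle's straight top bar.
- pot_handle (a point): Middle of the straight top bar of the pot's handle: 120 mm above the pot's underside, over its centre. The bar is steel wire of 10 mm diameter, 60 mm long, along the pot's x axis, 40 mm above the rim. The handle does not swing.
- mat: Square cork mat, 160 x 160 x 5 mm, fixed on the table to one side of the stand. Origin at the centre of its underside; the pot goes on its middle.
- rack: Drying rack, fixed, on the other side of the stand: two wooden rails 40 mm high, 84 mm apart, carrying three pairs of steel bars (diameter 10 mm, 110 mm long, axes 45 mm above the table, 30 mm apart in a pair). Each pair cradles one tube. Origin at table level under its centre; x along the bars and tubes; the places are 90 mm apart along y, at -90, 0 and +90 mm. Between the rails the space beside and under the tubes is open.
- short_tube: The short cardboard tube, 110 mm long, outer diameter 44 mm, bore 32 mm, about 60 g, lying in one of the rack's three places with its axis 67 mm above the table. Origin at its middle on the axis; x along the axis. Both ends are alike. Firm enough for an ordinary grip; grip it across the outside, not inside the bore.
- long_tube_a: One of two long cardboard tubes, 165 mm long, outer diameter 44 mm, lying in the rack; to be left there. Origin at its middle on the axis; x along the axis.
- long_tube_b: The other long cardboard tube, the same.
- spatula: Spatula lying on the far left part of the table; to be left alone.
- jar: Small jar, 56 mm wide, 75 mm high, on the far right part of the table; to be left alone.
There are look-alikes about, which are no part of the job. Leave any purple or red look-alike of the long_tube_b alone. Of the things shaped like the pot, the aluminium one is meant.

How it is judged:
On the way, in this order (a step that is already met when the one before it is completed fails the run):
1. the pot stands upright on the mat, let go (horizontal distance between pot and mat below 0.045 m and z of pot in the frame of mat below 0.009 m and angle between pot's own z axis and vertical below 0.1 rad and contact force between the fingers and pot below 0.1 N and linear speed of pot below 0.02 m/s), for 0.2 s.
2. the short tube is lifted clear of the rack by the fingers (height (world z) of short_tube above 0.11 m and contact force between the fingers and short_tube above 0.5 N and contact force between short_tube and rack below 0.1 N), for 0.1 s.
At the end, for the whole second after the job is handed in: The fingers alone hold the short tube still in the air: its middle within 25 mm of the viewing spot, its axis within 0.15 rad of the line of sight. The pot stands upright (0.1 rad), at rest and released on the mat, centre within 45 mm of the mat's centre (all of step 1 and distance between short_tube and view below 0.025 m and angle between the x axis of short_tube and the x axis of camera, either way round below 0.15 rad and contact force between the fingers and short_tube above 0.5 N and linear speed of short_tube below 0.02 m/s and angular speed of short_tube below 0.15 rad/s and contact force between short_tube and stand below 0.1 N and contact force between short_tube and pot below 0.1 N and contact force between short_tube and rack below 0.1 N and contact force between short_tube and spatula below 0.1 N and contact force between short_tube and long_tube_a below 0.1 N and contact force between short_tube and long_tube_b below 0.1 N and contact force between short_tube and jar below 0.1 N); the arm keeps its last pose, push and grip.
It fails at once if the pot is tipped (more than 0.6 rad) (angle between pot's own z axis and vertical above 0.6 rad).
It fails at once if the pot is dropped (moves faster than 0.5 m/s out of the fingers) (linear speed of pot above 0.5 m/s and contact force between the fingers and pot below 0.05 N).
It fails at once if a long tube, the spatula or the jar is moved by more than 40 mm (distance of any of long_tube_a, long_tube_b, spatula, jar from where it was at the start of the episode above 0.04 m).
It also fails if it takes over 61 s, if anything falls off the work surface, if the arm or the gripper's body presses on something with over 40 N, if the wrist force passes 120 N, or if a joint passes its speed limit or range.

## Working session

There is one attempt and no reset: what is moved stays moved. The work goes in short steps, Python scripts to look and compute and a tool call to move; the robot and the scene stay as the last step left them, time stands still between calls to the robot, and variables do not carry over. Pictures are saved under pics/ and viewed, on a budget of 10 in all, crops included, one or two more only if the job needs it, and the job is handed in when it is done.

Besides the shell and the picture viewer there is one more tool, called after "Call:" as a command line: name --argument value ..., lists and objects as JSON in quotes. play_rows: Moves the arm, as the interface text tells. Shift numbers are shares of 1000 mm and turn numbers shares of 45 degrees, none past 1 either way. Its arguments: {"type":"object","properties":{"dr":{"type":"array","items":{"type":"array","items":{"type":"number"}}},"linear":{"type":"array","items":{"type":"array","items":{"type":"number"}}},"gripper":{"type":"array","items":{"type":"number"}}},"required":["dr","linear","gripper"]}

```bash
mkdir -p pics
cat > h.py <<'E'
import numpy as np, cv2
from plant import r
from scipy.spatial.transform import Rotation as R
def cam(p):
    f=210/np.tan(np.radians(p["vertical_fov"])/2)
    K=np.array([[f,0,p["cx"]],[0,f,p["cy"]],[0,0,1.]])
    return K
def T_of(p,s=None):
    if "extrinsics" in p: return np.array(p["extrinsics"])
    T=np.eye(4);q=s["orientation"];T[:3,:3]=R.from_quat([q[1],q[2],q[3],q[0]]).as_matrix();T[:3,3]=s["position"]
    return T@np.array(p["hand_eye"])
def cloud(p,s=None):
    K=cam(p);v,u=np.mgrid[0:420,0:560].astype(float)
    xy=np.stack([(u-K[0,2])/K[0,0],(v-K[1,2])/K[0,0]],-1)
    a=xy.copy()
    for _ in range(8): a=xy/(1+p["k1"]*(a**2).sum(-1,keepdims=True))
    d=p["depth"];P=np.stack([a[...,0]*d,-a[...,1]*d,-d],-1)
    T=T_of(p,s);W=P@T[:3,:3].T+T[:3,3];W[d==0]=np.nan
    return W
def Rt(s):
    q=s["orientation"];return R.from_quat([q[1],q[2],q[3],q[0]])
E
python3 - <<'E'
from h import *
s=r.read_state();print(s)
for n in ["scene","side"]:
    p=r.get_image(n);cv2.imwrite(f"pics/{n}.png",p["img"][...,::-1]);W=cloud(p);np.save(f"{n}.npy",W);np.save(f"{n}_img.npy",p["img"])
    print(n,p["vertical_fov"],p["k1"],np.round(np.array(p["extrinsics"]),3).tolist())
    for o in ["pot","pot_handle","mat","rack","short_tube","long_tube_a","camera","stand","jar","spatula"]:
        for d in r.spot_in(p,o)[:4]:
            c=d["point"];u,v=int(c[0]*560),int(c[1]*420)
            print(o,round(d["confidence"],2),u,v,np.round(W[min(v,419),min(u,559)],3))
E
```

```text
{'time': 0.0, 'q': array([ 1.14619458e+00,  1.16470639e-01,  1.44222404e+00, -5.72518134e-06,
        1.58399434e+00, -3.77902702e-02]), 'qvel': array([-0.00035415, -0.00150201, -0.0003344 ,  0.00017487, -0.00108315,
       -0.00042994]), 'joint_efforts': array([ 2.10600512e-03, -7.21276259e+01, -6.22589564e+01,  7.79451476e-02,
        2.39426864e-02, -1.11828551e-04]), 'position': array([0.25455864, 0.62494927, 0.21274113]), 'orientation': array([-0.586573  ,  0.58698443,  0.39424793, -0.39490501]), 'contact_force': array([-0.30152186,  0.91522809, -0.84926712]), 'ft_torque': array([-0.02504118,  0.04106241, -0.06468606]), 'grip_width': 0.09300285497598064}
scene 43.61827797097282 -0.09520287159750883 [[-0.523, -0.651, 0.55, 1.432], [0.853, -0.396, 0.341, 0.518], [-0.004, 0.647, 0.762, 1.536], [0.0, 0.0, 0.0, 1.0]]
pot 0.87 284 251 [ 0.49  -0.026  0.044]
pot 0.86 312 225 [ 0.316 -0.008  0.015]
pot_handle 0.82 316 225 [0.381 0.038 0.114]
pot_handle 0.59 285 254 [ 0.498 -0.017  0.041]
rack 0.58 218 220 [ 0.476 -0.324  0.012]
rack 0.53 179 271 [ 0.765 -0.272  0.075]
short_tube 0.56 23
[... 563 characters left out ...]
.627, -0.975], [0.019, 0.795, 0.607, 1.065], [0.0, 0.0, 0.0, 1.0]]
pot 0.73 283 217 [0.543 0.03  0.071]
pot 0.64 234 247 [0.368 0.05  0.019]
pot_handle 0.94 281 221 [0.536 0.031 0.057]
pot_handle 0.74 232 246 [0.363 0.054 0.023]
mat 0.59 223 195 [0.496 0.327 0.004]
mat 0.55 268 171 [0.72  0.361 0.004]
rack 0.63 310 319 [ 0.353 -0.339  0.059]
short_tube 0.65 304 301 [ 0.364 -0.299  0.086]
long_tube_a 0.98 330 286 [ 0.45  -0.302  0.091]
long_tube_a 0.91 255 369 [ 0.161 -0.369  0.041]
long_tube_a 0.81 379 345 [ 0.448 -0.496  0.043]
camera 0.65 359 141 [ 0.746 -0.068  0.327]
stand 0.74 328 226 [ 0.675 -0.042  0.018]
jar 0.58 400 251 [ 0.736 -0.297  0.061]
spatula 0.76 269 172 [0.722 0.357 0.001]
```

View pics/scene.png

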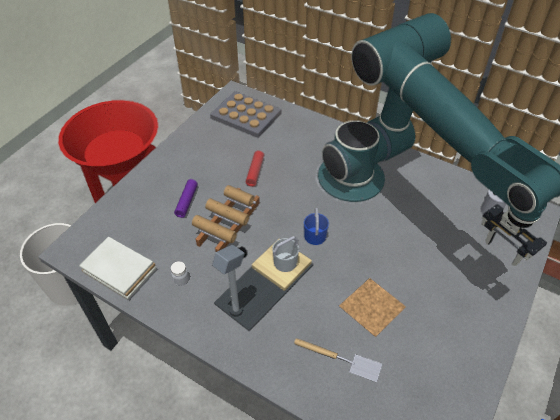

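View pics/side.png

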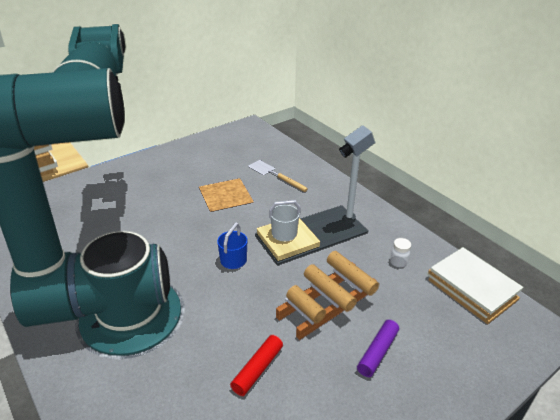

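Candidates: the pot is either the aluminium one at scene (284,251) / side (283,217) or the blue look-alike at (316,229). I choose the aluminium one. The short tube could be any of the rack tubes at scene (240,196), (227,211) and (213,230), or the red (256,168) or purple (187,198) look-alikes; (240,196) looks shortest. Next I measure all of these and check the choice in a crop.

Run:
```python
from h import *
A=[np.load(f"{n}.npy").reshape(-1,3) for n in("scene","side")]
C=[np.load(f"{n}_img.npy").reshape(-1,3).astype(int) for n in("scene","side")]
def rect(P): 
    (c,sz,a)=cv2.minAreaRect(P[:,:2].astype(np.float32)*1000);return np.round(c,1),np.round(sz,1),round(a,1)
for W,I,n in zip(A,C,("scene","side")):
    ok=~np.isnan(W[:,0]); hsv=cv2.cvtColor(I.astype(np.uint8)[None],cv2.COLOR_RGB2HSV)[0].astype(int)
    x,y,z=W.T
    sat=hsv[:,1]
    m=ok&(abs(x-.5)<.15)&(abs(y-.33)<.15)&(abs(z)<.02)&(sat>90);print(n,"mat",m.sum(),rect(W[m]))
    m=ok&(abs(x-.5)<.15)&(abs(y)<.15)&(abs(z-.035)<.012)&(sat>60)&(hsv[:,0]<35);print("block",m.sum(),rect(W[m]),W[m][:,2].mean())
    m=ok&(abs(x-.5)<.12)&(abs(y)<.12)&(z>.137)&(z<.2);print("handle",m.sum(),W[m].mean(0),rect(W[m]),W[m][:,2].max())
    m=ok&(abs(x-.5)<.12)&(abs(y)<.12)&(z>.107)&(z<.125)&(sat<60);print("rim",m.sum(),rect(W[m]))
    m=ok&(x>.6)&(x<.8)&(y>-.2)&(y<.05)&(z>.05)&(z<.2);print("post",m.sum(),np.median(W[m],0))
    m=ok&(x>.25)&(x<.7)&(y>-.45)&(y<-.15)&(z>.068)&(z<.11)
    P=W[m]
    # cluster
    img=np.zeros(W.shape[0],np.uint8);img[m]=1
    k,l,st,ce=cv2.connectedComponentsWithStats(img.reshape(420,560))
    for i in range(1,k):
        if st[i,4]>30:
            Q=W[l.ravel()==i];print("tube",len(Q),rect(Q),np.round(Q.mean(0),3),Q[:,2].max())
I=cv2.imread("pics/side.png");a=cv2.resize(I[185:335,225:385],(640,600),interpolation=3)
cv2.imwrite("pics/crop.png",a)
```

```text
scene mat 1936 (array([507.5, 327. ]), array([158.8, 166.8]), 75.9)
block 943 (array([530.1, -11.2]), array([150.7, 153.9]), 81.0) 0.034801631623862614
handle 81 [ 0.52875269 -0.00185633  0.15552221] (array([526.8,  -2.2]), array([16.4, 85.2]), 65.4) 0.16776249373578134
rim 127 (array([ 4.753e+02, -1.000e-01]), array([ 91.1, 189.8]), 89.1)
post 179 [ 0.76939748 -0.04088457  0.13106648]
tube 291 (array([ 373.9, -295.6]), array([ 49.4, 113.2]), 2.6) [ 0.378 -0.294  0.084] 0.09733060786219228
tube 457 (array([ 463.3, -288.2]), array([ 46.5, 171.7]), 2.2) [ 0.468 -0.285  0.084] 0.1016184837351859
tube 487 (array([ 553.5, -282.7]), array([ 46.4, 174.3]), 3.1) [ 0.558 -0.279  0.084] 0.09806484934779558
side mat 1136 (array([506.1, 326.7]), array([173.8, 159.5]), 74.6)
block 1051 (array([528.5, -15. ]), array([157.1, 153.7]), 81.3) 0.03456972927309376
handle 109 [ 0.52133189 -0.00325636  0.15417485] (array([522.5,  -3.4]), array([14.7, 90.3]), 63.7) 0.16642987152672895
rim 180 (array([477.2,  -5.4]), array([188. ,  92.1]), 3.2)
post 258 [ 0.75441212 -0.05546322  0.1276269 ]
tube 747 (array([ 550.4, -282.4]), array([ 47.2, 168.4]), 3.2) [ 0.543 -0.288  0.083] 0.09448474683391761
tube 817 (array([ 459.3, -288. ]), array([ 44.8, 169. ]), 2.8) [ 0.453 -0.293  0.083] 0.09462880955638941
tube 593 (array([ 367.6, -297.6]), array([ 42.5, 113.3]), 5.1) [ 0.364 -0.301  0.084] 0.09339278051931788
```

View pics/crop.png

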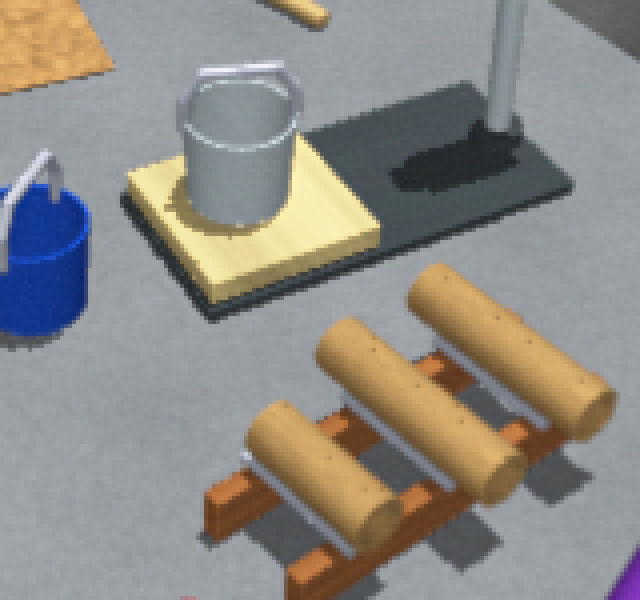

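The crop confirms it: the aluminium pot stands on the block with its bar running left to right (about (200–280,70) in the crop). The short tube is at the robot-side end of the rack (crop (320,475)), and the blue pot is a look-alike. Next I compute the hover move.

```bash
cat >> h.py <<'E'
def orient(xa,y):   # tool y = y, tool x near xa (sign as given)
    y=np.array(y,float);y/=np.linalg.norm(y);x=np.array(xa,float);x-=y*(x@y);x/=np.linalg.norm(x)
    return R.from_matrix(np.c_[x,y,np.cross(x,y)])
def go(pos,Rg=None):
    s=r.read_state();Ro=Rt(s);d=Ro.inv().apply(np.array(pos)-s["position"])
    w=(Ro.inv()*Rg).as_rotvec(degrees=True)/45 if Rg is not None else np.zeros(3)
    print("t",round(s["time"],2),"pos",np.round(s["position"],4),"x",np.round(Ro.apply([1,0,0]),3),"y",np.round(Ro.apply([0,1,0]),3),"q",np.round(s["q"],2),"w",round(s["grip_width"],4),"F",np.round(s["contact_force"],1))
    print(" linear",np.round(d,3)," dr",np.round(w,3))
def yaw(deg,z=0): a=np.radians(deg);return np.array([np.cos(a),np.sin(a),z])
E
python3 - <<'E'
from h import *
for a in (64.5,244.5): go([.5245,-.003,.285],orient(yaw(a),[0,0,-1]))
E
```

```text
t 1.1 pos [0.2547 0.6251 0.2134] x [0.377 0.926 0.   ] y [ 0.  0. -1.] q [ 1.15  0.12  1.44 -0.    1.58 -0.04] w 0.0933 F [-0.9  0.7  0.2]
 linear [-0.48  -0.072 -0.487]  dr [0.    0.074 0.   ]
t 1.1 pos [0.2547 0.6251 0.2134] x [0.377 0.926 0.   ] y [ 0.  0. -1.] q [ 1.15  0.12  1.44 -0.    1.58 -0.04] w 0.0933 F [-0.9  0.7  0.2]
 linear [-0.48  -0.072 -0.487]  dr [ 0.    -3.926 -0.   ]
```

Call:
play_rows --dr '[[0, 0.074, 0], [0, 0.074, 0], [0, 0.074, 0], [0, 0.074, 0], [0, 0.074, 0]]' --linear '[[-0.48, -0.072, -0.487], [-0.48, -0.072, -0.487], [-0.48, -0.072, -0.487], [-0.48, -0.072, -0.487], [-0.48, -0.072, -0.487]]' --gripper '[0.3, 0.3, 0.3, 0.3, 0.3]'

```text
time: 1.6
position: [0.3531, 0.3949, 0.24]
orientation: [0.598, -0.598, -0.378, 0.377]
contact_force: [0.7, 0.7, 0.3]
grip_width: 0.0612
```

Run:
```python
from h import *
go([.5245,-.003,.285],orient(yaw(64.5),[0,0,-1]))
```

```text
t 1.6 pos [0.3531 0.3949 0.24  ] x [0.43  0.903 0.   ] y [ 0.  0. -1.] q [ 0.79 -0.21  1.71 -0.    1.64 -0.33] w 0.0612 F [0.7 0.7 0.3]
 linear [-0.285 -0.045 -0.326]  dr [0.    0.001 0.001]
```

Call:
play_rows --dr '[[0, 0, 0], [0, 0, 0], [0, 0, 0], [0, 0, 0], [0, 0, 0]]' --linear '[[-0.285, -0.045, -0.326], [-0.285, -0.045, -0.326], [-0.285, -0.045, -0.326], [-0.285, -0.045, -0.326], [-0.285, -0.045, -0.326]]' --gripper '[0.3, 0.3, 0.3, 0.3, 0.3]'

```text
time: 2.1
position: [0.4514, 0.1664, 0.2661]
orientation: [-0.598, 0.598, 0.378, -0.377]
contact_force: [0.8, 0.6, -0.4]
grip_width: 0.0604
```

Run:
```python
from h import *
go([.5245,-.003,.285],orient(yaw(64.5),[0,0,-1]))
```

```text
t 2.1 pos [0.4514 0.1664 0.2661] x [0.43  0.903 0.001] y [ 0.001  0.001 -1.   ] q [ 0.3  -0.32  1.76  0.    1.7  -0.83] w 0.0604 F [ 0.8  0.6 -0.4]
 linear [-0.122 -0.019 -0.139]  dr [0.001 0.001 0.001]
```

Call:
play_rows --dr '[[0, 0, 0], [0, 0, 0], [0, 0, 0], [0, 0, 0], [0, 0, 0]]' --linear '[[-0.122, -0.019, -0.139], [-0.122, -0.019, -0.139], [-0.122, -0.019, -0.139], [-0.122, -0.019, -0.139], [-0.122, -0.019, -0.139]]' --gripper '[0.3, 0.3, 0.3, 0.3, 0.3]'

```text
time: 2.6
position: [0.5255, -0.0071, 0.2851]
orientation: [-0.598, 0.599, 0.377, -0.376]
contact_force: [-0.5, 0.7, -0.4]
grip_width: 0.0604
```

Run:
```python
from h import *
go([.5245,-.003,.149],orient(yaw(64.5),[0,0,-1]))
s=r.read_state();p=r.get_image("wrist");W=cloud(p,s)
img=p["img"].copy()
z=W[...,2];ok=(~np.isnan(z))&(abs(W[...,0]-.525)<.06)&(abs(W[...,1])<.06)
m=ok&(z>.145)&(z<.175);print(m.sum(),W[m].mean(0),cv2.minAreaRect(W[m][:,:2].astype(np.float32)*1000),W[m][:,2].max())
for d in r.spot_in(p,"pot_handle")[:2]:
    u,v=int(d["point"][0]*560),int(d["point"][1]*420);print(d["confidence"],u,v,W[v,u])
cv2.imwrite("pics/w1.png",img[...,::-1])
```

```text
t 2.6 pos [ 0.5255 -0.0071  0.2851] x [0.433 0.901 0.   ] y [ 0.001 -0.    -1.   ] q [-0.06 -0.22  1.65 -0.    1.71 -1.18] w 0.0604 F [-0.5  0.7 -0.4]
 linear [0.003 0.136 0.003]  dr [ 0.001 -0.004  0.001]
727 [5.20414962e-01 4.92753041e-04 1.57642077e-01] ((523.8890380859375, -0.9860515594482422), (9.62823486328125, 82.81411743164062), 64.30813598632812) 0.1623395086676448
0.81 233 35 [0.36098589 0.02540228 0.12393745]
0.72 277 190 [ 5.15929391e-01 -2.25203101e-04  1.59653864e-01]
```

View pics/w1.png

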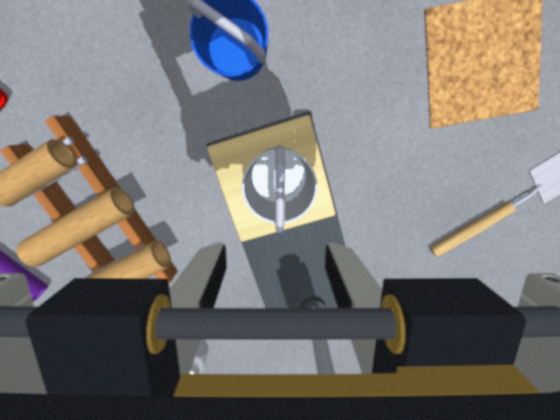

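The wrist view shows the bar at (280,145–230), midway between the open fingers. The mat is clear at top right and the blue look-alike pot sits at (230,38). Now I descend and grip.

Call:
play_rows --dr '[[0, 0, 0], [0, 0, 0], [0, 0, 0], [0, 0, 0], [0, 0, 0]]' --linear '[[0.005, 0.03, 0.004], [0.005, 0.06, 0.004], [0.005, 0.09, 0.004], [0.005, 0.11, 0.004], [0.005, 0.124, 0.004]]' --gripper '[0.3, 0.3, 0.3, 0.3, 0.3]'

```text
time: 3.2
position: [0.5224, 0.0036, 0.1595]
orientation: [0.598, -0.598, -0.378, 0.377]
contact_force: [-0.3, -0.3, 0.8]
grip_width: 0.0604
```

Call:
play_rows --dr '[[0, 0, 0], [0, 0, 0], [0, 0, 0], [0, 0, 0], [0, 0, 0]]' --linear '[[0, 0, 0], [0, 0, 0], [0, 0, 0], [0, 0, 0], [0, 0, 0]]' --gripper '[0.3, -1, -1, -1, -1]'

```text
time: 3.7
position: [0.5226, 0.0036, 0.1601]
orientation: [0.598, -0.598, -0.378, 0.377]
contact_force: [-0.8, -0.2, -0.6]
grip_width: 0.0332
```

Call:
play_rows --dr '[[0, 0, 0], [0, 0, 0], [0, 0, 0], [0, 0, 0], [0, 0, 0]]' --linear '[[0, 0, 0], [0, 0, 0], [0, 0, 0], [0, 0, 0], [0, 0, 0]]' --gripper '[-1, -1, -1, -1, -1]'

```text
time: 4.2
position: [0.5226, 0.0036, 0.1601]
orientation: [0.598, -0.598, -0.378, 0.377]
contact_force: [0.3, -0.1, -0.5]
grip_width: 0.0004
```

Run:
```python
from h import *
go([.5235,-.001,.241])
```

```text
t 4.2 pos [0.5226 0.0036 0.1601] x [0.43  0.903 0.001] y [ 0.001  0.001 -1.   ] q [-0.04 -0.2   1.84  0.    1.51 -1.17] w 0.0004 F [ 0.3 -0.1 -0.5]
 linear [-0.004 -0.081 -0.003]  dr [0. 0. 0.]
```

The fingers closed on nothing, so I look.

Run:
```python
from h import *
s=r.read_state();p=r.get_image("wrist");q=r.get_image("side")
W=cloud(q);z=W[...,2];x=W[...,0];y=W[...,1]
a=p["img"];b=cv2.resize(q["img"][150:290,220:400],(540,420),interpolation=3)
cv2.imwrite("pics/c1.png",cv2.resize(np.hstack([a,b]),(800,305))[...,::-1])
```

```text
(no output)
```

View pics/c1.png

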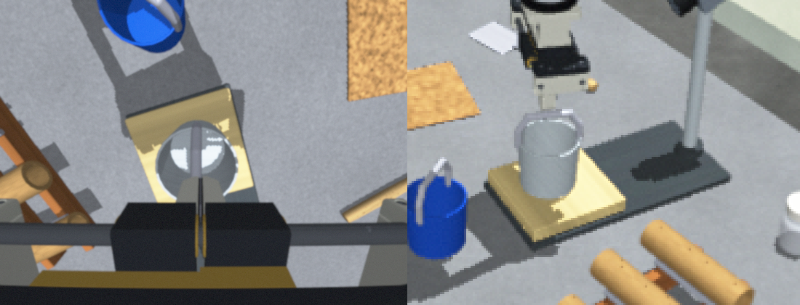

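Run:
```python
from h import *
s=r.read_state();p=r.get_image("wrist");W=cloud(p,s)
T=T_of(p,s);K=cam(p)
print("hand_eye",np.round(p["hand_eye"],3).tolist())
Ro=Rt(s);print("pos",s["position"])
def proj(X):
    c=np.linalg.inv(T)@np.r_[X,1];a=np.array([c[0],-c[1]])/-c[2];a=a*(1+p["k1"]*(a@a));return a*K[0,0]+K[:2,2]
for n in(0,.006,.025,.06):print(n,proj(s["position"]+Ro.apply([0,n,0])))
for u,v in[(280,170),(280,200),(280,230),(280,255),(280,262),(275,262),(284,262),(280,275),(280,300)]:print(u,v,np.round(W[v,u],4), "tool",np.round(Ro.inv().apply(W[v,u]-s["position"]),3))
for n in("side","scene"):
    q=r.get_image(n);V=cloud(q).reshape(-1,3);C=q["img"].reshape(-1,3)
    m=(abs(V[:,0]-.525)<.1)&(abs(V[:,1])<.1)
    for lo in np.arange(.125,.24,.01):
        k=m&(V[:,2]>lo)&(V[:,2]<lo+.01)
        if k.sum():
            Q=V[k];t=Ro.inv().apply(Q-s["position"]);print(n,round(lo,3),k.sum(),"tool x",np.round(np.percentile(t[:,0],[5,50,95]),3),"z",np.round(np.percentile(t[:,2],[5,50,95]),3))
```

```text
hand_eye [[1.0, -0.0, -0.0, 0.0], [-0.0, 0.285, -0.959, -0.171], [0.0, 0.959, 0.285, 0.079], [0.0, 0.0, 0.0, 1.0]]
pos [0.52263494 0.00356863 0.16010219]
0 [274.9476463  252.85916636]
0.006 [274.95742883 248.91691689]
0.025 [274.98490864 237.84852086]
0.06 [275.0248579  221.77244464]
280 170 [0.4898 0.0241 0.0734] tool [0.004 0.087 0.038]
280 200 [0.5227 0.0092 0.0393] tool [0.005 0.121 0.002]
280 230 [ 0.5524 -0.0047  0.0381] tool [ 0.005  0.122 -0.03 ]
280 255 [0.516  0.0098 0.1815] tool [ 0.003 -0.021  0.009]
280 262 [0.5153 0.01   0.1915] tool [ 0.003 -0.031  0.009]
275 262 [0.5156 0.007  0.1884] tool [ 0.    -0.028  0.008]
284 262 [0.5166 0.0117 0.1905] tool [ 0.005 -0.03   0.009]
280 275 [0.5156 0.0096 0.2042] tool [ 0.002 -0.044  0.009]
280 300 [0.4912 0.02   0.2647] tool [ 0.001 -0.105  0.035]
side 0.125 14 tool x [-0.01  -0.006 -0.003] z [-0.05  -0.003  0.042]
side 0.135 22 tool x [-0.014 -0.007 -0.004] z [-0.048  0.033  0.042]
side 0.145 36 tool x [-0.011 -0.006 -0.003] z [-0.041 -0.009  0.037]
side 0.155 59 tool x [-0.011 -0.006 -0.   ] z [-0.032 -0.001  0.027]
side 0.165 
[... 315 characters left out ...]
49 -0.047 -0.045]
scene 0.135 6 tool x [-0.006 -0.003  0.001] z [-0.049 -0.045 -0.044]
scene 0.145 16 tool x [-0.007 -0.003  0.001] z [-0.044 -0.036 -0.015]
scene 0.155 23 tool x [-0.008 -0.002  0.002] z [-0.035 -0.021 -0.007]
scene 0.165 7 tool x [-0.011 -0.002  0.006] z [-0.015 -0.008 -0.007]
scene 0.175 19 tool x [-0.013  0.01   0.016] z [-0.008 -0.006  0.004]
scene 0.185 11 tool x [-0.012  0.009  0.016] z [-0.01  -0.008 -0.001]
scene 0.195 7 tool x [-0.003  0.006  0.013] z [-0.01  -0.008 -0.004]
scene 0.205 12 tool x [0.003 0.013 0.02 ] z [-0.011 -0.008  0.006]
scene 0.215 2 tool x [0.016 0.017 0.018] z [0.002 0.003 0.003]
scene 0.225 3 tool x [0.018 0.02  0.022] z [-0.007 -0.005 -0.002]
```

Run:
```python
from h import *
s=r.read_state();p=r.get_image("wrist");W=cloud(p,s);Ro=Rt(s)
t=Ro.inv().apply((W-s["position"]).reshape(-1,3)).reshape(W.shape)
for v in range(232,262,2):print(v,[tuple(np.round(t[v,u]*1000).astype(int)) for u in(270,275,278,282,286)], p["img"][v,278])
q=r.get_image("side");K=cam(q)
I=q["img"];T=np.linalg.inv(T_of(q))
J=cv2.resize(I[165:245,250:330],(640,640),interpolation=cv2.INTER_NEAREST)
def proj(X):
    c=T@np.r_[X,1];a=np.array([c[0],-c[1]])/-c[2];a=a*(1+q["k1"]*(a@a));return a*K[0,0]+K[:2,2]
for n,c in((0,(255,0,0)),(.006,(0,255,0)),(.025,(0,0,255))):
    e=(proj(s["position"]+Ro.apply([0,n,0]))-[250,165])*8;print(n,e);cv2.circle(J,(int(e[0]),int(e[1])),5,c,-1)
cv2.imwrite("pics/c2.png",cv2.resize(J,(600,600))[...,::-1])
```

```text
232 [(np.int64(-3), np.int64(-1), np.int64(14)), (np.int64(0), np.int64(2), np.int64(13)), (np.int64(-9223372036854775808), np.int64(-9223372036854775808), np.int64(-9223372036854775808)), (np.int64(7), np.int64(121), np.int64(-32)), (np.int64(12), np.int64(122), np.int64(-33))] [143 150 160]
234 [(np.int64(-3), np.int64(1), np.int64(12)), (np.int64(0), np.int64(2), np.int64(12)), (np.int64(3), np.int64(120), np.int64(-34)), (np.int64(7), np.int64(121), np.int64(-35)), (np.int64(12), np.int64(121), np.int64(-35))] [139 144 154]
236 [(np.int64(-3), np.int64(0), np.int64(11)), (np.int64(0), np.int64(2), np.int64(10)), (np.int64(3), np.int64(121), np.int64(-37)), (np.int64(7), np.int64(122), np.int64(-37)), (np.int64(12), np.int64(121), np.int64(-37))] [141 147 156]
238 [(np.int64(-3), np.int64(0), np.int64(10)), (np.int64(0), np.int64(1), np.int64(10)), (np.int64(3), np.int64(121), np.int64(-39)), (np.int64(7), np.int64(122), np.int64(-39)), (np.int64(11), np.int64(119), np.int64(-38))] [132 141 149]
240 [(np.int64(-3), np.int64(0), np.int64(9)), (np.int64(0), np.int64(2), np.int64(8))
[... 1933 characters left out ...]
64(-23), np.int64(9)), (np.int64(6), np.int64(-23), np.int64(9))] [62 62 62]
258 [(np.int64(-3), np.int64(-25), np.int64(9)), (np.int64(0), np.int64(-24), np.int64(8)), (np.int64(2), np.int64(-23), np.int64(8)), (np.int64(4), np.int64(-27), np.int64(10)), (np.int64(6), np.int64(-27), np.int64(10))] [60 63 64]
260 [(np.int64(-3), np.int64(-28), np.int64(9)), (np.int64(0), np.int64(-25), np.int64(7)), (np.int64(2), np.int64(-25), np.int64(7)), (np.int64(4), np.int64(-29), np.int64(9)), (np.int64(6), np.int64(-28), np.int64(9))] [67 67 67]
0 [267.46876793 285.08399114]
0.006 [267.20859625 297.80092401]
0.025 [266.39289107 337.6765597 ]<stdin>:4: RuntimeWarning: invalid value encountered in cast
```

View pics/c2.png

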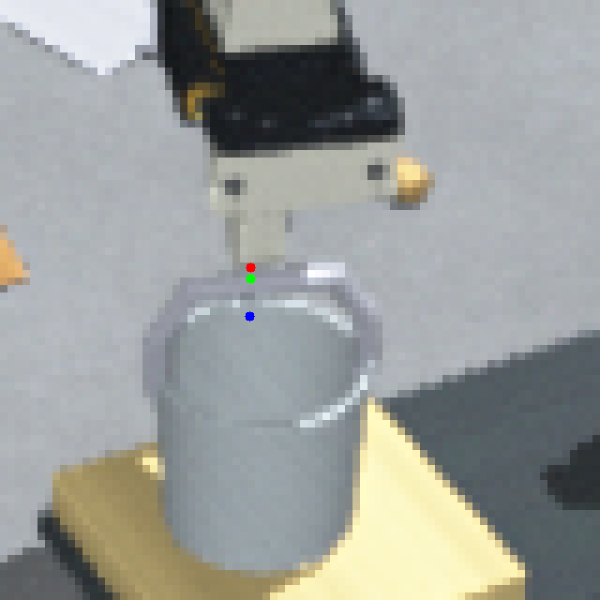

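The side crop shows the fingertips ending right at the bar's top edge, around (255,265). The wrist depth agrees: the tips lie at tool y ≈ −6 mm, about 31 mm short of the stated +25 mm. So the real grasp point is at tool y ≈ −25 mm. I open and go about 30 mm deeper.

Call:
play_rows --dr '[[0, 0, 0], [0, 0, 0], [0, 0, 0], [0, 0, 0], [0, 0, 0]]' --linear '[[-0.004, -0.02, -0.003], [-0.004, -0.02, -0.003], [-0.004, -0.02, -0.003], [-0.004, -0.02, -0.003], [-0.004, -0.02, -0.003]]' --gripper '[0.2, 0.2, 0.2, 0.2, 0.2]'

```text
time: 5.05
position: [0.5234, -0.0012, 0.1793]
orientation: [0.598, -0.598, -0.378, 0.377]
contact_force: [0.8, 0.0, 0.2]
grip_width: 0.036
```

Call:
play_rows --dr '[[0, 0, 0], [0, 0, 0], [0, 0, 0], [0, 0, 0], [0, 0, 0]]' --linear '[[0, 0, 0], [0, 0.01, 0], [0, 0.025, 0], [0, 0.04, 0], [0, 0.05, 0]]' --gripper '[0.2, 0.2, 0.2, 0.2, 0.2]'

```text
time: 5.55
position: [0.5227, -0.0011, 0.1269]
orientation: [0.599, -0.597, -0.377, 0.378]
contact_force: [-0.5, -0.7, 0.4]
grip_width: 0.0557
```

Call:
play_rows --dr '[[0, 0, 0], [0, 0, 0], [0, 0, 0], [0, 0, 0], [0, 0, 0]]' --linear '[[0, 0, 0], [0, 0, 0], [0, 0, 0], [0, 0, 0], [0, 0, 0]]' --gripper '[0.2, -1, -1, -1, -1]'

```text
time: 6.05
position: [0.5229, -0.0011, 0.1274]
orientation: [0.599, -0.597, -0.377, 0.378]
contact_force: [0.2, -1.2, 0.4]
grip_width: 0.0282
```

Call:
play_rows --dr '[[0, 0, 0], [0, 0, 0], [0, 0, 0], [0, 0, 0], [0, 0, 0]]' --linear '[[0, 0, 0], [0, 0, 0], [0, 0, 0], [0, 0, 0], [0, 0, 0]]' --gripper '[-1, -1, -1, -1, -1]'

```text
time: 6.55
position: [0.523, -0.0011, 0.1276]
orientation: [0.598, -0.597, -0.377, 0.378]
contact_force: [0.8, 1.7, 1.9]
grip_width: 0.0088
```

Width 8.8 mm: the bar is held. I lift slowly.

Call:
play_rows --dr '[[0, 0, 0], [0, 0, 0], [0, 0, 0], [0, 0, 0], [0, 0, 0]]' --linear '[[0, -0.005, 0], [0, -0.015, 0], [0, -0.03, 0], [0, -0.05, 0], [0, -0.06, 0]]' --gripper '[-1, -1, -1, -1, -1]'

```text
time: 7.05
position: [0.5236, -0.0012, 0.1903]
orientation: [0.598, -0.598, -0.378, 0.377]
contact_force: [0.1, -0.5, -3.1]
grip_width: 0.0091
```

Run:
```python
from h import *
go([.507,.327,.215])
for n in("scene","side"):
    q=r.get_image(n);V=cloud(q).reshape(-1,3)
    m=(abs(V[:,0]-.525)<.07)&(abs(V[:,1])<.07)&(V[:,2]>.06)&(V[:,2]<.205)
    Q=V[m];print(n,m.sum(),np.percentile(Q[:,2],[1,50,99]))
    cv2.imwrite(f"pics/l_{n}.png",q["img"][...,::-1])
```

```text
t 7.05 pos [ 0.5236 -0.0012  0.1903] x [0.43  0.903 0.002] y [ 0.001  0.001 -1.   ] q [-0.05 -0.21  1.8   0.    1.56 -1.18] w 0.0091 F [ 0.1 -0.5 -3.1]
 linear [ 0.289 -0.024  0.156]  dr [0. 0. 0.]
scene 616 [0.09714064 0.13266824 0.20037852]
side 951 [0.10098734 0.14979158 0.20269605]
```

The wrist force reads 3.1 N down, so the 300 g pot is hanging. I carry it to the mat.

Call:
play_rows --dr '[[0, 0, 0], [0, 0, 0], [0, 0, 0], [0, 0, 0], [0, 0, 0]]' --linear '[[0.009, 0, 0.005], [0.026, 0, 0.014], [0.05, 0, 0.027], [0.08, 0, 0.043], [0.11, 0, 0.059]]' --gripper '[-1, -1, -1, -1, -1]'

```text
time: 7.65
position: [0.517, 0.1252, 0.1889]
orientation: [0.598, -0.598, -0.378, 0.377]
contact_force: [0.2, 0.3, -3.8]
grip_width: 0.0088
```

Call:
play_rows --dr '[[0, 0, 0], [0, 0, 0], [0, 0, 0], [0, 0, 0], [0, 0, 0]]' --linear '[[0.03, 0, 0.016], [0.06, 0, 0.032], [0.088, 0, 0.047], [0.113, 0, 0.061], [0.133, 0, 0.072]]' --gripper '[-1, -1, -1, -1, -1]'

```text
time: 8.15
position: [0.5083, 0.2783, 0.188]
orientation: [0.598, -0.597, -0.378, 0.378]
contact_force: [0.3, -0.6, -3.4]
grip_width: 0.0092
```

Run:
```python
from h import *
go([.507,.327,.190])
```

```text
t 8.15 pos [0.5083 0.2783 0.188 ] x [0.429 0.903 0.   ] y [-0.001  0.001 -1.   ] q [ 0.46 -0.08  1.69  0.    1.54 -0.67] w 0.0092 F [ 0.3 -0.6 -3.4]
 linear [ 0.043 -0.002  0.022]  dr [0. 0. 0.]
```

Call:
play_rows --dr '[[0, 0, 0], [0, 0, 0], [0, 0, 0], [0, 0, 0], [0, 0, 0]]' --linear '[[0.015, 0, 0.008], [0.03, 0, 0.015], [0.038, 0, 0.02], [0.043, 0, 0.022], [0.043, 0, 0.022]]' --gripper '[-1, -1, -1, -1, -1]'

```text
time: 8.65
position: [0.5068, 0.3268, 0.1878]
orientation: [0.598, -0.597, -0.378, 0.378]
contact_force: [-0.1, 0.1, -3.2]
grip_width: 0.0089
```

Call:
play_rows --dr '[[0, 0, 0], [0, 0, 0], [0, 0, 0], [0, 0, 0], [0, 0, 0]]' --linear '[[0, 0.015, 0], [0, 0.035, 0], [0, 0.055, 0], [0, 0.07, 0], [0, 0.08, 0]]' --gripper '[-1, -1, -1, -1, -1]'

```text
time: 9.15
position: [0.5064, 0.3261, 0.1059]
orientation: [0.598, -0.598, -0.377, 0.378]
contact_force: [-0.4, -0.3, -3.2]
grip_width: 0.009
```

Run:
```python
from h import *
go([.507,.327,.0976])
```

```text
t 9.15 pos [0.5064 0.3261 0.1059] x [ 0.43   0.903 -0.001] y [-0.002 -0.    -1.   ] q [ 0.53  0.01  1.73  0.    1.41 -0.6 ] w 0.009 F [-0.4 -0.3 -3.2]
 linear [ 0.001  0.008 -0.   ]  dr [0. 0. 0.]
```

Call:
play_rows --dr '[[0, 0, 0], [0, 0, 0], [0, 0, 0], [0, 0, 0], [0, 0, 0]]' --linear '[[0.001, 0.003, 0], [0.001, 0.005, 0], [0.001, 0.007, 0], [0.001, 0.008, 0], [0.001, 0.009, 0]]' --gripper '[-1, -1, -1, -1, -1]'

```text
time: 9.65
position: [0.5071, 0.3272, 0.0976]
orientation: [0.598, -0.598, -0.377, 0.378]
contact_force: [-4.0, -3.0, 8.9]
grip_width: 0.0091
```

The pot is on the mat, so I release it.

Call:
play_rows --dr '[[0, 0, 0], [0, 0, 0], [0, 0, 0], [0, 0, 0], [0, 0, 0]]' --linear '[[0, 0, 0], [0, 0, 0], [0, 0, 0], [0, 0, 0], [0, 0, 0]]' --gripper '[0, 0, 0, 0, 0]'

```text
time: 10.15
position: [0.5071, 0.3272, 0.0977]
orientation: [0.598, -0.598, -0.377, 0.378]
contact_force: [-0.6, 0.4, -0.6]
grip_width: 0.0438
```

Call:
play_rows --dr '[[0, 0, 0], [0, 0, 0], [0, 0, 0], [0, 0, 0], [0, 0, 0]]' --linear '[[0, 0, 0], [0, -0.01, 0], [0, -0.03, 0], [0, -0.06, 0], [0, -0.1, 0]]' --gripper '[0.2, 0.2, 0.2, 0.2, 0.2]'

```text
time: 10.65
position: [0.5067, 0.3268, 0.1981]
orientation: [0.598, -0.598, -0.376, 0.379]
contact_force: [-0.3, 0.9, 0.4]
grip_width: 0.0557
```

Run:
```python
from h import *
go([.45,.0,.26],orient(yaw(49),[0,0,-1]))
for n in("scene","side"):
    q=r.get_image(n);V=cloud(q).reshape(-1,3)
    m=(abs(V[:,0]-.507)<.08)&(abs(V[:,1]-.327)<.08)&(V[:,2]>.02)&(V[:,2]<.131)
    Q=V[m];print(n,m.sum(),np.percentile(Q[:,2],[1,50,99]))
    k=Q[:,2]>.11;print(" handle",Q[k].mean(0),cv2.minAreaRect(Q[k][:,:2].astype(np.float32)*1000))
```

```text
t 10.65 pos [0.5067 0.3268 0.1981] x [ 0.43   0.903 -0.002] y [-0.003 -0.001 -1.   ] q [ 0.53 -0.03  1.62  0.    1.56 -0.6 ] w 0.0557 F [-0.3  0.9  0.4]
 linear [-0.32  -0.061 -0.089]  dr [-0.003  0.346 -0.003]
scene 630 [0.02125337 0.06500963 0.12957096]
 handle [0.5173894  0.32322502 0.12426153] ((510.6536865234375, 325.056640625), (12.446859359741211, 88.4170913696289), 65.78431701660156)
side 739 [0.02124869 0.06474036 0.12920036]
 handle [0.50547128 0.32422141 0.12333028] ((507.00689697265625, 322.62237548828125), (16.029586791992188, 88.01388549804688), 65.94390106201172)
```

The pot stands upright at (0.508, 0.325), about 2 mm from the mat's centre. Now to the tube.

Call:
play_rows --dr '[[0, 0.346, 0], [0, 0.346, 0], [0, 0.346, 0], [0, 0.346, 0], [0, 0.346, 0]]' --linear '[[-0.32, -0.061, -0.089], [-0.32, -0.061, -0.089], [-0.32, -0.061, -0.089], [-0.32, -0.061, -0.089], [-0.32, -0.061, -0.089]]' --gripper '[0.5, 0.5, 0.5, 0.5, 0.5]'

```text
time: 11.25
position: [0.4649, 0.0839, 0.2473]
orientation: [0.644, -0.643, -0.296, 0.291]
contact_force: [0.8, -0.1, 0.5]
grip_width: 0.0696
```

Run:
```python
from h import *
go([.371,-.297,.24],orient(yaw(4),[0,0,-1]))
```

```text
t 11.25 pos [0.4649 0.0839 0.2473] x [0.656 0.755 0.007] y [ 0.006  0.004 -1.   ] q [ 0.12 -0.35  1.81  0.    1.67 -0.73] w 0.0696 F [ 0.8 -0.1  0.5]
 linear [-0.349  0.005 -0.179]  dr [-0.001  1.     0.01 ]
```

Call:
play_rows --dr '[[0, 0.99, 0.01], [0, 0.99, 0.01], [0, 0.99, 0.01], [0, 0.99, 0.01], [0, 0.99, 0.01]]' --linear '[[-0.349, 0.005, -0.179], [-0.349, 0.005, -0.179], [-0.349, 0.005, -0.179], [-0.349, 0.005, -0.179], [-0.349, 0.005, -0.179]]' --gripper '[0.5, 0.5, 0.5, 0.5, 0.5]'

```text
time: 11.75
position: [0.4047, -0.1589, 0.243]
orientation: [0.706, -0.706, -0.035, 0.035]
contact_force: [0.5, 0.6, 0.7]
grip_width: 0.0701
```

Run:
```python
from h import *
go([.371,-.297,.24],orient(yaw(4),[0,0,-1]))
```

```text
t 11.75 pos [ 0.4047 -0.1589  0.243 ] x [0.995 0.099 0.001] y [ 0.001  0.    -1.   ] q [-0.43 -0.43  1.88  0.    1.69 -0.53] w 0.0701 F [0.5 0.6 0.7]
 linear [-0.047  0.003 -0.134]  dr [-0.     0.037  0.001]
```

Call:
play_rows --dr '[[0, 0.037, 0], [0, 0.037, 0], [0, 0.037, 0], [0, 0.037, 0], [0, 0.037, 0]]' --linear '[[-0.047, 0.003, -0.134], [-0.047, 0.003, -0.134], [-0.047, 0.003, -0.134], [-0.047, 0.003, -0.134], [-0.047, 0.003, -0.134]]' --gripper '[0.5, 0.5, 0.5, 0.5, 0.5]'

```text
time: 12.25
position: [0.3707, -0.2974, 0.2399]
orientation: [0.707, -0.706, -0.024, 0.024]
contact_force: [0.2, 0.5, -0.1]
grip_width: 0.0699
```

Run:
```python
from h import *
s=r.read_state();p=r.get_image("wrist");W=cloud(p,s);z=W[...,2]
ok=(abs(W[...,0]-.371)<.03)&(abs(W[...,1]+.297)<.075)&(z>.078)&(z<.1)
P=W[ok];c,sz,a=cv2.minAreaRect(P[:,:2].astype(np.float32)*1000);print(ok.sum(),P.mean(0),c,sz,a,np.percentile(z[ok],[50,99]))
P=W[ok&(z>.084)];print(cv2.minAreaRect(P[:,:2].astype(np.float32)*1000))
go([c[0]/1000,c[1]/1000,.045],orient(yaw(4),[0,0,-1]))
cv2.imwrite("pics/w2.png",p["img"][...,::-1])
```

```text
3118 [ 0.37121473 -0.29401226  0.08593432] (371.8197937011719, -296.820556640625) (39.62616729736328, 110.76014709472656) 2.9967544078826904 [0.08688154 0.09017391]
((371.53192138671875, -296.8380126953125), (31.882253646850586, 110.27950286865234), 1.7514548301696777)
t 12.3 pos [ 0.3711 -0.2966  0.2401] x [0.998 0.069 0.001] y [ 0.001  0.001 -1.   ] q [-0.73 -0.33  1.81  0.    1.66 -0.8 ] w 0.0699 F [ 0.5 -0.5  0. ]
 linear [ 0.001  0.195 -0.   ]  dr [-0.001 -0.001  0.001]
```

View pics/w2.png

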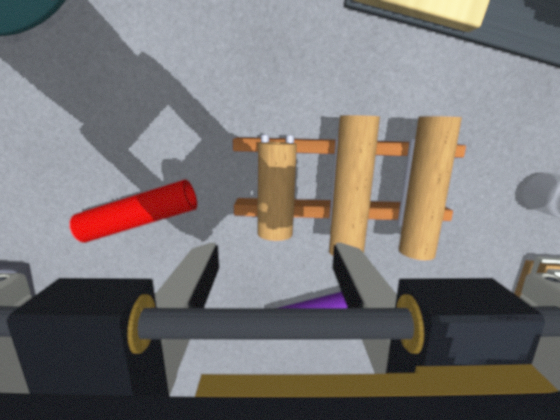

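The wrist view shows the short tube at (277,190), centred between the fingers and aligned with them. The two long tubes are at (354,185) and (430,190), and the red look-alike is at (135,210). I descend.

Call:
play_rows --dr '[[0, 0, 0], [0, 0, 0], [0, 0, 0], [0, 0, 0], [0, 0, 0]]' --linear '[[0.001, 0.04, 0], [0.001, 0.08, 0], [0.001, 0.12, 0], [0.001, 0.145, 0], [0.001, 0.155, 0]]' --gripper '[0.5, 0.5, 0.5, 0.5, 0.5]'

```text
time: 12.8
position: [0.372, -0.2945, 0.0828]
orientation: [0.708, -0.706, -0.025, 0.026]
contact_force: [0.7, 0.6, 0.6]
grip_width: 0.0696
```

Call:
play_rows --dr '[[0, 0, 0], [0, 0, 0], [0, 0, 0], [0, 0, 0], [0, 0, 0]]' --linear '[[0, 0.01, 0], [0, 0.02, 0], [0, 0.03, 0], [0, 0.038, 0], [0, 0.041, 0]]' --gripper '[0.5, 0.5, 0.5, 0.5, 0.5]'

```text
time: 13.3
position: [0.3718, -0.2943, 0.0412]
orientation: [0.708, -0.706, -0.025, 0.026]
contact_force: [0.2, 0.2, 0.2]
grip_width: 0.0699
```

Call:
play_rows --dr '[[0, 0, 0], [0, 0, 0], [0, 0, 0], [0, 0, 0], [0, 0, 0]]' --linear '[[0, 0, 0], [0, 0, 0], [0, 0, 0], [0, 0, 0], [0, 0, 0]]' --gripper '[-1, -1, -1, -1, -1]'

```text
time: 13.8
position: [0.3714, -0.2946, 0.0416]
orientation: [0.708, -0.706, -0.024, 0.026]
contact_force: [-8.0, 0.3, 5.4]
grip_width: 0.0432
```

Call:
play_rows --dr '[[0, 0, 0], [0, 0, 0], [0, 0, 0], [0, 0, 0], [0, 0, 0]]' --linear '[[0, 0, 0], [0, 0, 0], [0, 0, 0], [0, 0, 0], [0, 0, 0]]' --gripper '[-1, -1, -1, -1, -1]'

```text
time: 14.3
position: [0.3714, -0.2947, 0.0417]
orientation: [0.707, -0.706, -0.024, 0.026]
contact_force: [-4.3, -0.4, 2.2]
grip_width: 0.0433
```

Held at 43 mm. I lift it.

Call:
play_rows --dr '[[0, 0, 0], [0, 0, 0], [0, 0, 0], [0, 0, 0], [0, 0, 0]]' --linear '[[0, -0.01, 0], [0, -0.03, 0], [0, -0.06, 0], [0, -0.1, 0], [0, -0.14, 0]]' --gripper '[-1, -1, -1, -1, -1]'

```text
time: 14.8
position: [0.3717, -0.2946, 0.1837]
orientation: [0.708, -0.706, -0.024, 0.026]
contact_force: [0.1, -0.8, -0.5]
grip_width: 0.0436
```

Call:
play_rows --dr '[[0, 0, 0], [0, 0, 0], [0, 0, 0], [0, 0, 0], [0, 0, 0]]' --linear '[[0, -0.03, 0], [0, -0.05, 0], [0, -0.06, 0], [0, -0.06, 0], [0, -0.06, 0]]' --gripper '[-1, -1, -1, -1, -1]'

```text
time: 15.3
position: [0.3717, -0.2946, 0.2427]
orientation: [0.708, -0.706, -0.024, 0.026]
contact_force: [0.4, -0.5, -0.5]
grip_width: 0.0435
```

Run:
```python
from h import *
s=r.read_state();Ro=Rt(s)
go([0,0,0])
for n in("scene","side","wrist"):
    q=r.get_image(n);V=cloud(q,s).reshape(-1,3);hsv=cv2.cvtColor(q["img"],cv2.COLOR_RGB2HSV).reshape(-1,3)
    t=Ro.inv().apply(V-s["position"])
    m=(abs(t[:,0])<.03)&(abs(t[:,1]+.025)<.03)&(abs(t[:,2])<.075)&(hsv[:,1]>70)&(hsv[:,0]<30)
    Q=t[m]*1000
    print(n,m.sum(), "min",np.round(np.percentile(Q,1,axis=0),1),"max",np.round(np.percentile(Q,99,axis=0),1))
    if m.sum()>50:
        print("  xz",cv2.minAreaRect(Q[:,[0,2]].astype(np.float32)))
        print("  pca",np.round(np.linalg.svd(Q-Q.mean(0),full_matrices=False)[2][0],3))
np.set_printoptions(suppress=True)
```

```text
t 15.3 pos [ 0.3717 -0.2946  0.2427] x [ 0.997  0.071 -0.003] y [-0.003  0.003 -1.   ] q [-0.72 -0.33  1.81  0.    1.67 -0.8 ] w 0.0435 F [ 0.4 -0.5 -0.5]
 linear [-0.349  0.245  0.319]  dr [0. 0. 0.]
scene 120 min [-20.3 -51.6   6.5] max [26.3 -8.2 53.8]
  xz ((2.0974960327148438, 28.359041213989258), (51.032081604003906, 49.7214469909668), 89.61083984375)
  pca [ 0.452 -0.562 -0.693]
side 502 min [-23.3 -49.7 -58.2] max [19.8 -7.9  3.4]
  xz ((-0.11410713195800781, -26.29629135131836), (66.34407806396484, 46.868003845214844), 87.53025817871094)
  pca [-0.139 -0.388  0.911]
wrist 13553 min [-20.1 -48.  -50.2] max [20.7 -9.7 53.4]
  xz ((0.22647666931152344, -1.4124603271484375), (109.95933532714844, 44.19956588745117), 89.05780029296875)
  pca [-0.029 -0.073 -0.997]
```

```bash
cat >> h.py <<'E'
sx=yaw(-8.8);c,sn=np.cos(np.radians(25)),np.sin(np.radians(25))
RG=orient(yaw(81.2),[sn*sx[0],sn*sx[1],-c]);VIEW=np.array([.5293,-.0125,.2005]);D=np.array([c*sx[0],c*sx[1],sn])
E
python3 - <<'E'
from h import *
goal=VIEW-RG.apply([0,-.027,-.0014]);print(goal)
go(goal,RG)
s=r.read_state();Ro=Rt(s);w=(Ro.inv()*RG).as_rotvec();mid=s["position"]*.5+goal*.5+[0,0,.03]
go(mid,Ro*R.from_rotvec(w/2))
E
```

```text
[ 0.53932248 -0.01405156  0.17543802]
t 15.45 pos [ 0.3716 -0.2945  0.2424] x [ 0.997  0.071 -0.003] y [-0.004  0.004 -1.   ] q [-0.72 -0.33  1.81  0.    1.67 -0.8 ] w 0.0437 F [ 0.5  0.5 -0.7]
 linear [0.187 0.067 0.268]  dr [-0.476 -1.685 -0.374]
t 15.45 pos [ 0.3716 -0.2945  0.2424] x [ 0.997  0.071 -0.003] y [-0.004  0.004 -1.   ] q [-0.72 -0.33  1.81  0.    1.67 -0.8 ] w 0.0437 F [ 0.5  0.5 -0.7]
 linear [0.094 0.004 0.134]  dr [-0.238 -0.842 -0.187]
```

Call:
play_rows --dr '[[-0.048, -0.168, -0.037], [-0.095, -0.337, -0.075], [-0.143, -0.505, -0.112], [-0.19, -0.674, -0.15], [-0.238, -0.842, -0.187]]' --linear '[[0.019, 0.001, 0.027], [0.038, 0.002, 0.054], [0.056, 0.002, 0.08], [0.075, 0.003, 0.107], [0.094, 0.004, 0.134]]' --gripper '[-1, -1, -1, -1, -1]'

```text
time: 15.95
position: [0.4561, -0.1528, 0.238]
orientation: [-0.593, 0.716, 0.307, -0.202]
contact_force: [0.6, -0.5, -0.5]
grip_width: 0.0436
```

Run:
```python
from h import *
go(VIEW-RG.apply([0,-.027,-.0014]),RG)
```

```text
t 15.95 pos [ 0.4561 -0.1528  0.238 ] x [0.73  0.679 0.075] y [ 0.201 -0.108 -0.974] q [-0.36 -0.48  1.94 -0.03  1.46 -1.1 ] w 0.0436 F [ 0.6 -0.5 -0.5]
 linear [0.15  0.063 0.06 ]  dr [-0.236 -0.836 -0.186]
```

Call:
play_rows --dr '[[-0.06, -0.21, -0.046], [-0.12, -0.42, -0.093], [-0.18, -0.63, -0.14], [-0.22, -0.77, -0.17], [-0.236, -0.836, -0.186]]' --linear '[[0.038, 0.016, 0.015], [0.075, 0.032, 0.03], [0.112, 0.047, 0.045], [0.138, 0.058, 0.055], [0.15, 0.063, 0.06]]' --gripper '[-1, -1, -1, -1, -1]'

```text
time: 16.45
position: [0.539, -0.0119, 0.1726]
orientation: [-0.407, 0.638, 0.551, -0.352]
contact_force: [0.2, -0.4, -0.4]
grip_width: 0.0433
```

Run:
```python
from h import *
go(VIEW-RG.apply([0,-.027,-.0014]),RG)
s=r.read_state();Ro=Rt(s);ims={}
for n in("scene","side","wrist"):
    q=r.get_image(n);ims[n]=q["img"];V=cloud(q,s).reshape(-1,3);hsv=cv2.cvtColor(q["img"],cv2.COLOR_RGB2HSV).reshape(-1,3)
    t=Ro.inv().apply(V-s["position"])
    m=(abs(t[:,0])<.03)&(abs(t[:,1]+.027)<.03)&(abs(t[:,2])<.075)&(hsv[:,1]>70)&(hsv[:,0]<30)
    Q=t[m]*1000
    print(n,m.sum(),np.round(np.percentile(Q,1,axis=0),1),np.round(np.percentile(Q,99,axis=0),1))
    for lo in range(-60,60,20):
        k=(Q[:,2]>lo)&(Q[:,2]<lo+20)
        if k.sum()>8:
            P=Q[k]; f=lambda a:np.hypot(P[:,0]-a[0],P[:,1]-a[1])-22
            from scipy.optimize import least_squares
            a=least_squares(f,[0,-27],loss="soft_l1").x;print("  slice",lo,k.sum(),np.round(a,1))
    # camera box/lens
    W=V;m=(W[:,2]>.22)&(abs(W[:,0]-.74)<.09)&(abs(W[:,1]+.045)<.07);L=(W[m]-VIEW)
    lat=sx[0]*L[:,1]-sx[1]*L[:,0];print("  cam",m.sum(),"along d",np.round(np.percentile(L@D,[2,98]),3),"lateral",np.round(np.percentile(lat,[2,50,98]),3))
a=cv2.resize(ims["side"][110:250,240:400],(400,350));b=cv2.resize(ims["scene"][180:320,190:350],(400,350))
cv2.imwrite("pics/fin.png",np.hstack([a,b])[...,::-1])
```

```text
t 16.45 pos [ 0.539  -0.0119  0.1726] x [ 0.145  0.989 -0.001] y [ 0.417 -0.062 -0.907] q [-0.04 -0.47  2.06 -0.05  1.11 -1.46] w 0.0433 F [ 0.2 -0.4 -0.4]
 linear [-0.002 -0.002 -0.002]  dr [-0.002  0.009  0.003]
scene 292 [-22.  -50.9 -60.7] [22.8 -6.7 32. ]
  slice -60 125 [ -0.  -27.5]
  slice -40 81 [  0.2 -27.6]
  slice -20 38 [ -0.2 -26.3]
  slice 0 28 [ -3.6 -26.7]
  slice 20 10 [  1.2 -26.9]
  cam 731 along d [0.205 0.305] lateral [-0.021  0.009  0.026]
side 189 [-25.  -49.8 -55.7] [ 16.6 -11.6  52.8]
  slice -60 25 [ -0.5 -27.3]
  slice -40 12 [ -1.4 -30.3]
  slice 20 73 [  0.7 -25.4]
  slice 40 70 [  1.7 -25.4]
  cam 783 along d [0.201 0.3  ] lateral [-0.028 -0.014  0.021]
wrist 13643 [-20.2 -48.  -50.1] [21.  -9.5 53.3]
  slice -60 1089 [ -1.  -25.2]
  slice -40 1291 [ -0.6 -25.3]
  slice -20 1296 [  0.2 -25.1]
  slice 0 3025 [  0.6 -25.2]
  slice 20 3377 [  1.1 -25.1]
  slice 40 3565 [  1.6 -25.4]Traceback (most recent call last):
  File "<stdin>", line 18, in <module>
    return _quantile_unchecked(
        a, q, axis, out, overwrite_input, method, keepdims, weights)
    return _ureduce(a,
                    func=_quantile_ureduce_func,
    ...<5 lines>...
                    overwrite_input=overwrite_input,
                    method=method)
    r = func(a, **kwargs)
    result = _quantile(arr,
                       quantiles=q,
    ...<2 lines>...
                       out=out,
                       weights=wgt)
    slices_having_nans = np.isnan(arr[-1, ...])
                                  ~~~^^^^^^^^^
IndexError: index -1 is out of bounds for axis 0 with size 0
```

The numbers agree: the lens face is 0.20 m ahead, the lateral centre is about 0, and the tube axis lies along tool z within about 0.03 rad. I make a tiny correction, let it settle, then take a final look.

Call:
play_rows --dr '[[0, 0.009, 0], [0, 0.009, 0], [0, 0.009, 0], [0, 0.009, 0], [0, 0.009, 0]]' --linear '[[-0.002, -0.002, -0.002], [-0.002, -0.002, -0.002], [-0.002, -0.002, -0.002], [-0.002, -0.002, -0.002], [-0.002, -0.002, -0.002]]' --gripper '[-1, -1, -1, -1, -1]'

```text
time: 17.1
position: [0.5392, -0.0163, 0.1767]
orientation: [-0.411, 0.641, 0.547, -0.347]
contact_force: [0.2, 1.6, -0.7]
grip_width: 0.0434
```

Call:
play_rows --dr '[[0, 0, 0], [0, 0, 0], [0, 0, 0], [0, 0, 0], [0, 0, 0]]' --linear '[[0, 0, 0], [0, 0, 0], [0, 0, 0], [0, 0, 0], [0, 0, 0]]' --gripper '[-1, -1, -1, -1, -1]'

```text
time: 17.6
position: [0.5392, -0.0163, 0.1767]
orientation: [-0.411, 0.642, 0.547, -0.347]
contact_force: [0.4, 0.4, -0.8]
grip_width: 0.0432
```

Run:
```python
from h import *
go(VIEW-RG.apply([0,-.026,-.0005]),RG)
print("qvel",np.abs(r.read_state()["qvel"]).max())
ims={}
for n in("scene","side"):
    q=r.get_image(n);ims[n]=q["img"];V=cloud(q).reshape(-1,3)
    Q=V[(abs(V[:,0]-.507)<.08)&(abs(V[:,1]-.327)<.08)&(V[:,2]>.11)&(V[:,2]<.15)];print("pot",Q[:,2].max(),cv2.minAreaRect(Q[:,:2].astype(np.float32)*1000)[0])
cv2.imwrite("pics/fin.png",np.hstack([cv2.resize(ims["side"][110:250,190:350],(400,350)),cv2.resize(ims["scene"][180:340,200:400],(400,350))])[...,::-1])
```

```text
t 17.6 pos [ 0.5392 -0.0163  0.1767] x [0.161 0.987 0.004] y [ 0.415 -0.064 -0.907] q [-0.05 -0.47  2.06 -0.05  1.12 -1.45] w 0.0432 F [ 0.4  0.4 -0.8]
 linear [ 0.002  0.    -0.   ]  dr [-0.003 -0.012 -0.   ]
qvel 0.0012647830430555212
pot 0.13586385140777701 (511.1909484863281, 325.329833984375)
pot 0.13358476109283668 (507.6381530761719, 323.3994445800781)
```

View pics/fin.png

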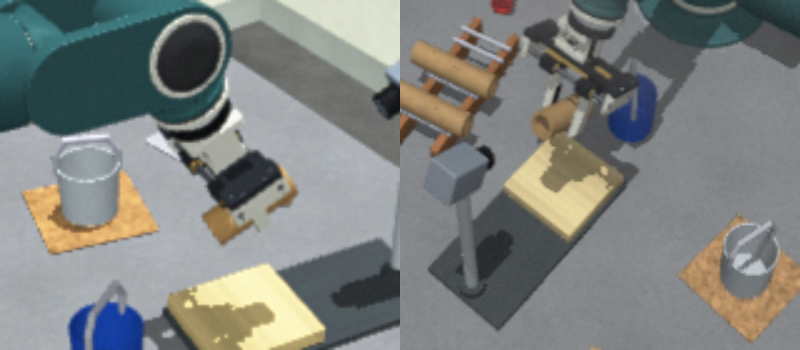

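The picture shows the tube held over the block with its bore facing the lens (left panel (250,205), right panel (555,120)). The pot stands upright on the mat, and both long tubes are still in the rack. I hand the job in.

```bash
python3 -c "
from plant import r
print(r.hand_in())"
```

```text
the job is handed in; nothing more can be done
None
```

I handed the job in at about 17.7 s, with the pot on the mat and the short tube held still in front of the lens; no verdict was reported.

- **Pot:** I set the aluminium pot upright and released it about 2–5 mm from the mat's centre. Its handle top measured about 0.13 m, as it should for an upright pot.
- **Tube:** The gripper holds the tube at 43 mm opening. By my estimate its middle is about 2–3 mm from the viewing spot and its axis within about 0.03 rad of the line of sight. Joint speeds were near zero at the end.
- **Left alone:** The final picture shows both long tubes still in the rack. I did not measure the spatula or jar again, but the arm never went near them.

One thing disagreed with the description: the first grasp closed on air. In the images the fingertips sit about 31 mm further back along the tool than stated. I re-gripped 33 mm deeper and used that offset for the rest of the job.

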